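Proof-pull a repaired board connector and log it

TASK

Proof-pull the repaired connector: draw the pull gauge's red grip out until its red pointer stands within the width of the green tab, never running clearly past it, hold it there for two seconds, then ease the grip fully home without letting it snap back. Then log the job: take the scanner from its charging pad, hold it still for a second and a half about 6 cm straight above the barcode on the job card, pointing down at it, and set it gently back upright, wholly on the pad. Leave the bottle, jar, tray and screwdriver alone.

Things in the scene. Friction and masses are not known exactly. Their poses are not given: they have to be found in the camera images.
- gauge: Fixed pull-gauge fixture: aluminium base plate, blue housing, clamped black circuit board. Origin: on the bench under the red grip's axis at rest; +y runs from grip to board, the pull is along -y. In mm: plate x +-50, y 65..405, z 0..12; housing x +-24, y 70..205, up to z 62; board x +-53, y 250..396, up to z 50. Nothing lies under the grip's travel.
- gauge_slide (a joint): How far the grip is pulled out (m): 0 fully home against its stop (spring holds it there), up to 0.075. The spring pulls back with about 3 N at home, rising 1.5 N per 10 mm.
- pull_grip (a point): Point on the axis of the red grip at the height to grip, 75 mm above the bench; moves with the slide. The grip is an upright round post 22 mm in diameter, z 20 to 96 mm, white disc on top; a 10 mm rod (axis at z 40 mm) joins it to the housing along the gauge's +y.
- pointer (a point): Middle of the red pointer bar on top of the blue housing (bar 34 mm across, 3 mm along the pull, at z 68 mm); moves with the grip, 175 mm from the grip's axis along the gauge's +y.
- set_tab: Fixed green tab, 8 mm wide along the pull, 16 mm across, 14 mm tall, black line across its middle, at the edge of the housing's top (27 mm to the gauge's +x). Origin: centre of its underside, 58 mm above the bench; axes parallel to the gauge's. The pointer is at the tab when both have the same gauge y: a pull of 25 to 55 mm.
- scanner: Cordless label scanner, loose, about 0.16 kg: a torch-shaped black body standing on its reading face; 44 mm diameter up to 30 mm, tapering to a round 32 mm neck from 46 to 112 mm height; red band at the bottom, orange band near the top, yellow button. Origin: centre of the reading face (underside); +z up along the body; it reads along -z.
- pad: White charging pad with a grey face, fixed, a disc 80 mm in diameter and 6 mm thick, on which the scanner stands at its centre at the start. Origin: centre of its underside.
- barcode (a point): Centre of the barcode (white 26 x 44 mm label with black bars) on the yellow job card, 70 x 100 x 3 mm, fixed flat on the bench; the point is on the card's top, 3.5 mm above the bench.
- bottle: Bystander: blue bottle, 48 mm diameter, 130 mm tall, standing. Origin: centre of its underside.
- jar: Bystander: amber jar, 50 mm diameter, 60 mm tall, standing. Origin: centre of its underside.
- tray: Bystander: grey parts tray, 80 x 60 x 28 mm. Origin: centre of its underside.
- screwdriver: Bystander: orange-handled screwdriver, 170 mm long, lying on the bench, its x along it.
Mind the look-alikes: they are no part of the job. What is shaped like the part that bears barcode but grey or pink is not meant.

How it is judged:
By the outcome, as a careful person would: the job done as asked, in the order asked, and still so for the second after the job is handed in, with the robot touching nothing.
It also fails if it takes over 64 s, if anything falls off the work surface, if the arm or the gripper's body presses on something with over 40 N, if the wrist force passes 120 N, or if a joint passes its speed limit or range.

ROBOT

A 6-joint arm with a two-finger parallel gripper is mounted at the origin on the work surface. World frame = base frame: x ahead of the robot, y to its left, z up, the work surface at z = 0. Lengths are in m, angles in degrees, forces in N, time in s.
With the tool pointing down it reaches from about 0.4 to 0.825 m from the base axis. Payload 7 kg.
Tool frame: the origin (TCP) lies between the finger pads; the fingertips stand 19 mm ahead of it and the grasp point (between the pads) is the TCP; z points along the fingers, y is the line along which they close (so a half turn about z gives the same grasp; the last joint's range is limited). The gripper opens to 88 mm and grips with 3 to 60 N. Pads are 19 mm wide; open, the fingers measure 130 mm over their backs; the gripper's body (78 mm by 193 mm) begins 47 mm behind the grasp point.
Start: joints at [-54.712, 20.546, 0.682, 0, -70.136, -16.507], TCP at [0.217, -0.639, 0.219] pointing down, gripper open.
Joint ranges: [-176.03, 176.03], [-82.01, 121.73], [-58.28, 71.71], [-173.87, 95.51], [-174.79, -0.11], [-173.66, 173.66]. Speed limits (degrees/s): [136.94, 136.94, 172.46, 180, 180, 180].

INTERFACE

Orientations are given as [roll, pitch, yaw] about the fixed x, y, z axes, in that order (R = Rz(yaw) Ry(pitch) Rx(roll)).
In Python, from plant import get_obs, snapshot, close_job, spot_in, spot_point gives the robot as it stands.
- The arm moves only by the tool play_rows, never from a script. Its argument "plan" is a list of rows, each a list of 6 numbers: the shift along the tool's x, y, z in cm, then the turn, a rotation vector about the tool's x, y, z in degrees. A call has 1 to 20 rows; each row shifts and turns the commanded pose from where the row before left it, along the tool's axes as they then stand; what a row does not reach is not made up. A row lasts 1/12 s, in which the tool goes at most 41.7 mm and 7.16 degrees, less where a joint would pass 70% of its speed; a pose out of reach is approached as far as the arm can. A call is refused whole if a number of a shift passes 4.17 or a number of a turn 7.16, either way. A call with a gripper value outside its range is refused whole. "grip" is the finger opening in cm, from 0 to 8.76, set as the call begins (left out, the last holds). The fingers move at their own pace and stop on an object; the grip force is fixed at half the most. Time passes only in rows, so rows that do not move let the fingers close. It gives the time, the measured TCP pose, the force, the opening and the grip force at its end, in the units of the state.
- get_obs(): the state, without advancing time (a new reading comes with each control period).
- snapshot(name): name is "scene" or "top" or "wrist"; returns a dict with "frame" (420x560x3 uint8, red, green, blue), "fx", "fy", "cx", "cy" (pixels), "position" and "attitude" of the camera in the world. Camera axes: x right, y down, z forward; pixel columns grow to the right and rows downward; lengths in m; the calibration is good to about 2 mm. A picture is of the moment at which its call begins. There is no depth.
- close_job(): hands the job in; it is judged then, once.
Trained networks look in the newest picture that a camera, given by its name, has taken for a name from the list of things; names that differ only in an ending like _2 or _b are one class to them, and where a whole thing is asked for, a point or a joint stands for the part that bears it (a point fixed in the world has none). Each returns a list of dicts, best first, with "score" (0 to 1); they miss things now and then, are a little off and sometimes report something else, mostly with a low value. They report only what shows in the picture. A call takes as long as a camera call. They do not tell look-alikes from the thing itself.
- spot_in(camera, thing): "position" ([x, y, z] in m, in world coordinates, good to about 4 mm: the middle of the surface that is visible of it).
- spot_point(camera, thing): "position" ([x, y, z] in m, in world coordinates, good to about 4 mm: a listed point, or the origin of a listed thing).
The state is a dict: "clock": time; "joint_pos": joint angles; "qvel": joint speeds; "tau": joint torques, N m; "tool_pos": TCP position; "orientation": TCP orientation; "force": force on the tool from outside, world axes, zero at the start; "moment": the same for the moment, N m; "opening": finger opening in m; "gripper_force": force on a finger pad.
Only numpy, scipy, OpenCV 4.12 (cv2) and the standard library are available. Lean on these libraries where they do the work, as an engineer would, in place of code of your own. Each camera call takes 0.05 s, during which the arm holds its last target. There are 200 camera calls.

## Working session

There is one attempt and no reset: what is moved stays moved. The work goes in short steps, Python scripts to look and compute and a tool call to move; the robot and the scene stay as the last step left them, time stands still between calls to the robot, and variables do not carry over. Pictures are saved under pics/ and viewed, at most 10 in all, crops included, and the job is handed in when it is done.

Besides the shell and the picture viewer there is one more tool, called after "Call:" as name([rows], argument=value, ...), one row to a line, values as JSON. play_rows: Moves the arm, as the interface text tells. Its arguments: {"type":"object","properties":{"plan":{"type":"array","items":{"type":"array","items":{"type":"number"}}},"grip":{"type":"number"}},"required":["plan"]}

```bash
mkdir -p pics; ls
cat > h.py <<'E'
from plant import *
import numpy as np, cv2
from scipy.spatial.transform import Rotation as R
def save(cam,fn,crop=None,scale=1):
    s=snapshot(cam); f=s["frame"][:,:,::-1]
    if crop: f=f[crop[1]:crop[3],crop[0]:crop[2]]
    if scale!=1: f=cv2.resize(f,None,fx=scale,fy=scale,interpolation=cv2.INTER_CUBIC)
    cv2.imwrite("pics/"+fn,np.ascontiguousarray(f)); return s
def rot(a):
    a=np.array(a); 
    return a if a.shape==(3,3) else (R.from_quat(a).as_matrix() if a.size==4 else R.from_euler('xyz',a,degrees=True).as_matrix())
def px(s,p):
    c=rot(s["attitude"]).T@(np.array(p)-s["position"]); return [round(s["cx"]+s["fx"]*c[0]/c[2]),round(s["cy"]+s["fy"]*c[1]/c[2])]
def ray(s,u,v,z):
    d=rot(s["attitude"])@np.array([(u-s["cx"])/s["fx"],(v-s["cy"])/s["fy"],1]); p=np.array(s["position"]); return p+d*(z-p[2])/d[2]
E
python3 - <<'E'
from h import *
for c in ["scene","top"]:
    s=save(c,c+"0.png"); print(c,s["position"],s["attitude"],s["fx"])
    for t in ["pull_grip","pointer","set_tab","gauge","scanner","pad","barcode","bottle","jar","tray","screwdriver"]:
        print(t,[(np.round(d["position"],3).tolist(),round(d["score"],2),px(s,d["position"])) for d in spot_point(c,t)[:4]])
o=get_obs();print(o)
E
```

```text
pics
scene [ 1.60936416 -0.06471069  1.09084287] [-132.21744962   -1.06402245   94.81452847] 540.724586769603
pull_grip [([0.576, 0.027, 0.074], 0.75, [344, 232]), ([0.571, 0.02, -0.0], 0.64, [339, 250])]
pointer []
set_tab [([0.635, 0.146, 0.056], 0.58, [389, 256])]
gauge [([0.57, 0.022, 0.0], 0.55, [340, 249])]
scanner [([0.493, -0.224, 0.005], 0.81, [255, 223]), ([0.728, -0.015, 0.001], 0.24, [325, 293])]
pad [([0.489, -0.225, -0.001], 0.79, [255, 223])]
barcode [([0.589, -0.312, -0.0], 0.7, [219, 245]), ([0.507, -0.549, 0.001], 0.65, [143, 219]), ([0.25, -0.254, 0.001], 0.62, [255, 171])]
bottle [([0.732, -0.109, 0.002], 0.79, [288, 291])]
jar [([0.73, -0.017, 0.002], 0.74, [324, 293]), ([0.589, -0.312, 0.0], 0.26, [219, 245])]
tray [([0.59, -0.312, 0.003], 0.63, [219, 245])]
screwdriver [([0.4, -0.018, -0.001], 0.65, [327, 207])]
top [ 0.39741748 -0.1263261   1.15808322] [-175.22956137   -1.05148736  -88.72755702] 490.8929306714632
pull_grip [([0.572, 0.021, 0.076], 0.54, [200, 167])]
pointer [([0.622, 0.19, 0.063], 0.68, [126, 143])]
set_tab [([0.636, 0.147, 0.058], 0.43, [146,
[... 609 characters left out ...]
001], 0.68, [219, 245])]
{'clock': 1.2, 'joint_pos': array([-5.47127246e+01,  2.05466114e+01,  6.80627879e-01, -8.90646965e-04,
       -7.01350501e+01, -1.65098750e+01]), 'qvel': array([-0.05418299,  0.00921664, -0.1024301 , -0.04304273,  0.10787027,
       -0.05173756]), 'tau': array([ 1.77564098e-04, -5.82398665e+01,  2.93298054e+01,  7.00281814e+00,
        1.22235573e-02, -6.54894166e-05]), 'tool_pos': array([ 0.21728593, -0.63903855,  0.21884547]), 'orientation': array([ 1.79998771e+02,  5.09386694e-04, -1.61222902e+02]), 'force': array([ 0.21546077, -0.35945199, -0.31478336]), 'moment': array([-0.01656148,  0.00878326,  0.05955781]), 'gripper_force': 0.0, 'opening': 0.0873408742206013}
```

View pics/top0.png

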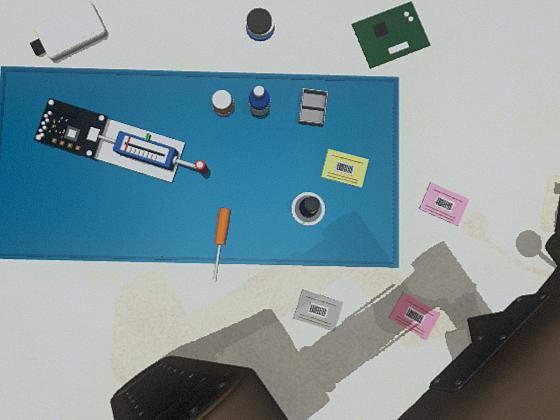

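View pics/scene0.png

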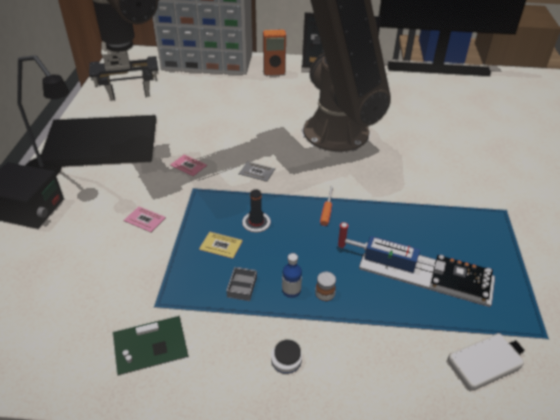

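Top view: yellow job card is at (345,168). Its look-alikes are pink (443,205), pink (412,316) and grey (317,311). The red grip is at (201,167), the pointer at about (126,143) and the green tab at (148,137). The scanner stands on its pad at (307,208); the scene view agrees. I choose the yellow card, the gauge's red grip post and the scanner on its pad, then hover over the grip.

Call:
play_rows([
  [0, 0, 0, 0, 0, -6.8],
  [0, 0, 0, 0, 0, -6.8],
  [0, 0, 0, 0, 0, -6.8],
  [0, 0, 0, 0, 0, -6.8],
  [0, 0, 0, 0, 0, -6.8],
  [0, 0, 0, 0, 0, -6.8],
  [0, 0, 0, 0, 0, -6.8],
  [0, 0, 0, 0, 0, -6.8],
  [-1.5, -0.3, 0, 0, 0, 0],
  [-3, -0.63, 0, 0, 0, 0],
  [-3, -0.63, 0, 0, 0, 0],
  [-3, -0.63, 0, 0, 0, 0],
  [-3, -0.63, 0, 0, 0, 0],
  [-3, -0.63, 0, 0, 0, 0],
  [-3, -0.63, 0, 0, 0, 0],
  [-3, -0.63, 0, 0, 0, 0],
  [-3, -0.63, 0, 0, 0, 0],
  [-3, -0.63, 0, 0, 0, 0],
  [-3, -0.63, 0, 0, 0, 0],
  [-3, -0.63, 0, 0, 0, 0],
], grip=6)

```text
clock: 2.87
tool_pos: [0.3867, -0.3279, 0.2191]
orientation: [-180.0, 0.0, -107.0]
force: [1.1, 0.1, 0.3]
opening: 0.0599
gripper_force: 0.0
```

Call:
play_rows([
  [-3, -0.63, 0, 0, 0, 0],
  [-3, -0.63, 0, 0, 0, 0],
  [-3, -0.63, 0, 0, 0, 0],
  [-3, -0.63, 0, 0, 0, 0],
  [-3, -0.63, 0, 0, 0, 0],
  [-3, -0.63, 0, 0, 0, 0],
  [-3, -0.63, 0, 0, 0, 0],
  [-3, -0.63, 0, 0, 0, 0],
  [-3, -0.63, 0, 0, 0, 0],
  [-3, -0.63, 0, 0, 0, 0],
  [-3, -0.63, 0, 0, 0, 0],
  [-2, -0.6, 0, 0, 0, 0],
  [-1, -0.3, 0, 0, 0, 0],
  [0, 0, 0, 0, 0, 0],
])

```text
clock: 4.03
tool_pos: [0.5661, -0.0059, 0.2185]
orientation: [180.0, -0.0, -106.8]
force: [-0.2, -0.0, 0.7]
opening: 0.0603
gripper_force: 0.0
```

Run:
```python
from h import *
s=save("wrist","w1.png"); print(s["position"],s["attitude"]); print(get_obs()["tool_pos"],get_obs()["orientation"],get_obs()["clock"])
for t in ["pull_grip","pointer","set_tab","gauge"]:
    print(t,[(np.round(d["position"],3).tolist(),round(d["score"],2),px(s,d["position"])) for d in spot_point("wrist",t)[:3]])
```

```text
[ 0.54508943 -0.08045338  0.38429898] [1.63468322e+02 2.28736889e-02 1.63200027e+02]
[ 0.5652834  -0.00699022  0.21854151] [ 1.79966639e+02 -2.01892697e-02 -1.06806239e+02] 4.0833
pull_grip [([0.57, 0.022, 0.074], 0.63, [286, 227])]
pointer []
set_tab [([0.633, 0.145, 0.06], 0.54, [261, 347])]
gauge [([0.575, 0.017, -0.0], 0.61, [278, 203])]
```

View pics/w1.png

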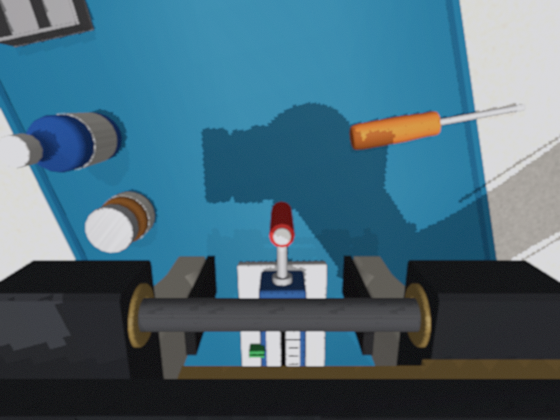

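Wrist view: red grip with white disc is at (282,237), green tab at (257,351), and the pointer is hidden behind the gripper. I'll check whether the top camera can watch the pointer past the arm.

Run:
```python
from h import *
a=cv2.imread("pics/top0.png")[115:185,100:220]
s=snapshot("top"); f=s["frame"][115:185,100:220,::-1]
print({k:s[k] for k in("cx","cy","fy")})
im=np.hstack([cv2.resize(np.ascontiguousarray(q),None,fx=6.6,fy=6.6,interpolation=cv2.INTER_CUBIC) for q in (a,)])
im2=cv2.resize(np.ascontiguousarray(s["frame"][100:200,60:260,::-1]),(260,130))
cv2.imwrite("pics/c1.png",np.vstack([im,np.hstack([im2,np.zeros((130,im.shape[1]-260,3),np.uint8)])]))
```

```text
{'cx': 273.2195805381587, 'cy': 205.70818838107812, 'fy': 490.8929306714632}
```

View pics/c1.png

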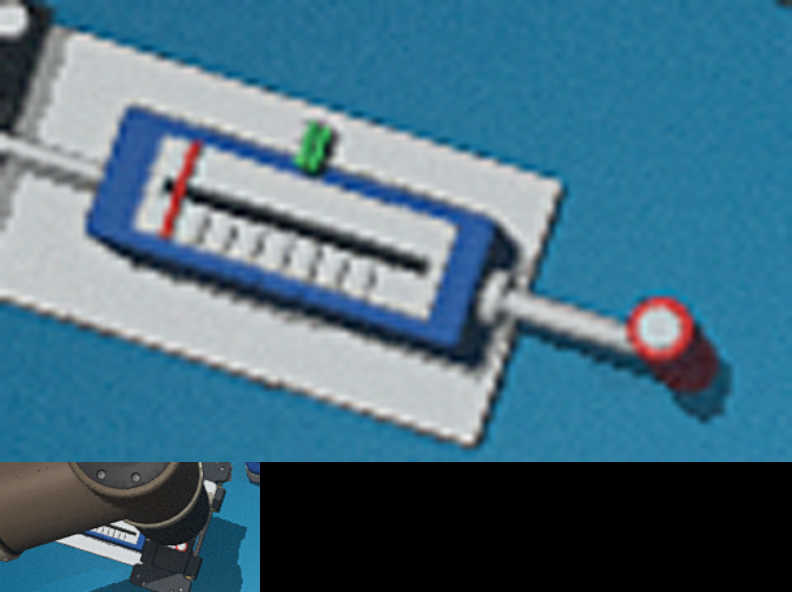

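Crop: pointer bar runs (194,147) to (168,235), the green tab's black line is at (314,147), and the grip disc is at (660,327). The live top view is partly covered by the arm. Computing the pull.

Run:
```python
from h import *
s=snapshot("top")
w=lambda u,v,z: ray(s,100+(u+.5)/6.6-.5,115+(v+.5)/6.6-.5,z)
# scale 6.6 x 120=792
g=w(660,327,.097); p1=w(194,147,.0695); p2=w(168,235,.0695); t=w(314,147,.072)
p=(p1+p2)/2; print(g,p,t)
y=(p-g)[:2]; print(np.linalg.norm(y),np.degrees(np.arctan2(y[1],y[0]))-90); y/=np.linalg.norm(y); x=np.array([y[1],-y[0]])
print("bar",(p1-p2)[:2]@x,(p1-p2)[:2]@y,"tab rel",(t-p)[:2]@x,(t-p)[:2]@y)
# red/green/ segmentation from saved
im=cv2.imread("pics/top0.png").astype(int)
B,G,Rr=im[...,0],im[...,1],im[...,2]
m=(G>Rr+40)&(G>B+30); v,u=np.nonzero(m[115:185,100:220]); print("green",u.mean()+100,v.mean()+115,len(u))
m=(Rr>G+50)&(Rr>B+50); v,u=np.nonzero(m[125:160,115:140]); wt=(Rr-G)[125:160,115:140][v,u]; pu,pv=np.average(u,weights=wt)+115,np.average(v,weights=wt)+125
q=ray(s,pu,pv,.0695); print("ptr",pu,pv,q,"tab rel",(t-q)[:2]@y)
s=save("scene","s2.png",(290,200,470,300),4.4)
for t in ["pull_grip","pointer","set_tab"]:
    print(t,[(np.round(d["position"],3).tolist(),round(d["score"],2)) for d in spot_point("scene",t)[:3]])
```

```text
[0.57348617 0.01862659 0.097     ] [0.62052834 0.18587196 0.0695    ] [0.63627323 0.14106202 0.072     ]
0.17373536735562614 -15.710039902857375
bar 0.03130378822109714 0.001174341226510156 tab rel 0.02728986990335819 -0.038872797621805594
green 147.0 136.72 25
ptr 126.67085131424088 143.46057277363673 [0.62061447 0.18661434 0.0695    ] tab rel -0.03961077065750219
pull_grip [([0.576, 0.022, 0.072], 0.64)]
pointer []
set_tab [([0.634, 0.145, 0.057], 0.44)]
```

View pics/s2.png

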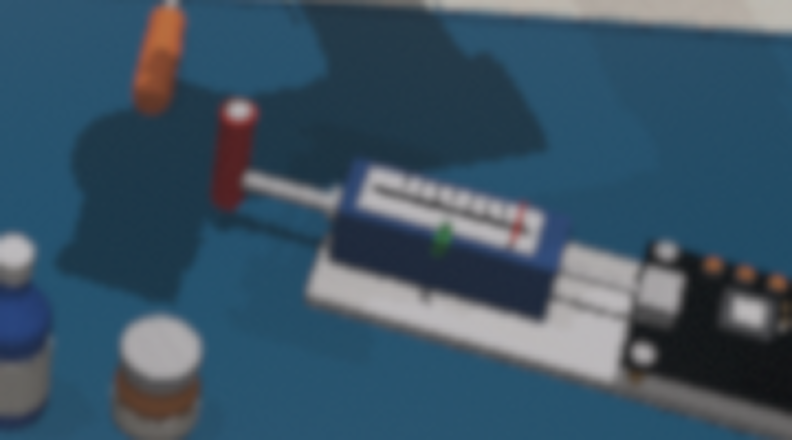

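Scene view sees it unobstructed: grip disc (238,110), pointer (517,228), tab (443,237) in the crop. Estimated pull is about 39.5 mm. Now I grasp the post across the pull.

Call:
play_rows([
  [-1, 0, 0, 0, 0, -0.6],
  [-1, 0, 0, 0, 0, 0],
  [-0.75, 0, 0, 0, 0, 0],
  [0, 0, 1.4, 0, 0, 0],
  [0, 0, 2, 0, 0, 0],
  [0, 0, 2, 0, 0, 0],
  [0, 0, 2, 0, 0, 0],
  [0, 0, 2, 0, 0, 0],
  [0, 0, 2, 0, 0, 0],
  [0, 0, 2, 0, 0, 0],
  [0, 0, 1, 0, 0, 0],
  [0, 0, 0, 0, 0, 0],
])

```text
clock: 5.58
tool_pos: [0.5718, 0.0188, 0.0724]
orientation: [179.8, -0.1, -106.2]
force: [0.0, 0.1, 0.7]
opening: 0.0603
gripper_force: 0.0
```

Call:
play_rows([
  [0, 0, 0, 0, 0, 0],
  [0, 0, 0, 0, 0, 0],
  [0, 0, 0, 0, 0, 0],
  [0, 0, 0, 0, 0, 0],
  [0, 0, 0, 0, 0, 0],
  [0, 0, 0, 0, 0, 0],
], grip=0.5)

```text
clock: 6.08
tool_pos: [0.5734, 0.0187, 0.0755]
orientation: [-180.0, 0.0, -106.2]
force: [-2.9, 1.6, 2.2]
opening: 0.0257
gripper_force: 2.6
```

Call:
play_rows([
  [0, 0, 0, 0, 0, 0],
  [0, 0, 0, 0, 0, 0],
  [0, 0, 0, 0, 0, 0],
  [0.1, 0, 0, 0, 0, 0],
  [0.2, 0, 0, 0, 0, 0],
  [0.2, 0, 0, 0, 0, 0],
  [0.2, 0, 0, 0, 0, 0],
  [0.2, 0, 0, 0, 0, 0],
  [0.2, 0, 0, 0, 0, 0],
  [0.2, 0, 0, 0, 0, 0],
  [0.2, 0, 0, 0, 0, 0],
  [0.2, 0, 0, 0, 0, 0],
  [0.2, 0, 0, 0, 0, 0],
  [0.2, 0, 0, 0, 0, 0],
  [0.2, 0, 0, 0, 0, 0],
  [0.2, 0, 0, 0, 0, 0],
  [0.2, 0, 0, 0, 0, 0],
  [0.2, 0, 0, 0, 0, 0],
  [0.1, 0, 0, 0, 0, 0],
  [0, 0, 0, 0, 0, 0],
])

```text
clock: 7.75
tool_pos: [0.5635, -0.009, 0.0751]
orientation: [179.9, 0.1, -106.2]
force: [-7.4, 9.4, 6.1]
opening: 0.0207
gripper_force: 30.0
```

Run:
```python
from h import *
s=snapshot("scene"); f=np.ascontiguousarray(s["frame"][220:280,330:430,::-1])
cv2.imwrite("pics/s3.png",cv2.resize(f,None,fx=8,fy=8,interpolation=cv2.INTER_CUBIC)); o=get_obs(); print(o["tool_pos"],o["force"],o["gripper_force"],o["opening"])
y=np.array([.276,.961]);print((o["tool_pos"][:2]-[.5734,.0187])@y)
im=s["frame"].astype(int); Rr,G,B=im[...,0],im[...,1],im[...,2]
sub=np.s_[225:275,365:430]
for n,m,wt in(("red",(Rr>G+50)&(Rr>B+40),Rr-G),("green",(G>Rr+30)&(G>B+10),G-Rr)):
    v,u=np.nonzero(m[sub]); 
    if len(u): ww=wt[sub][v,u]; pu,pv=np.average(u,weights=ww)+365,np.average(v,weights=ww)+225; print(n,len(u),pu,pv,ray(s,pu,pv,.069 if n=="red" else .066))
```

```text
[ 0.56348635 -0.00898599  0.07509704] [-7.40299687  9.92143091  7.39873879] 30.0003025168553 0.020726479059681963
-0.029342405868064476
red 1 396.0 248.0 [0.61615206 0.16207575 0.069     ]
green 13 390.1837455830389 253.42932862190813 [0.63426482 0.14636726 0.066     ]
```

View pics/s3.png

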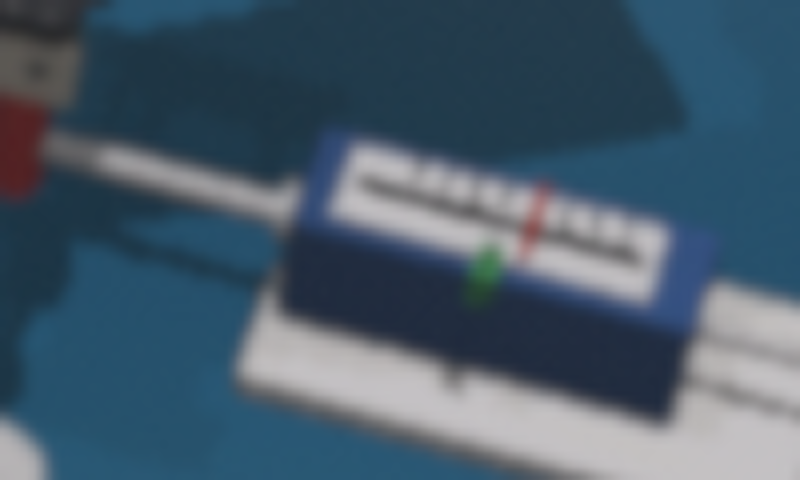

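Crop: pointer ends (545,183) and (525,260), green tab centre about (484,273). About 10–12 mm remains. I pull 9 mm more and look again.

Call:
play_rows([
  [0.1, 0, 0, 0, 0, 0],
  [0.1, 0, 0, 0, 0, 0],
  [0.1, 0, 0, 0, 0, 0],
  [0.1, 0, 0, 0, 0, 0],
  [0.1, 0, 0, 0, 0, 0],
  [0.1, 0, 0, 0, 0, 0],
  [0.1, 0, 0, 0, 0, 0],
  [0.1, 0, 0, 0, 0, 0],
  [0.1, 0, 0, 0, 0, 0],
  [0, 0, 0, 0, 0, 0],
])

```text
clock: 8.63
tool_pos: [0.5611, -0.0174, 0.0751]
orientation: [179.9, 0.1, -106.2]
force: [-7.5, 10.5, 7.1]
opening: 0.0208
gripper_force: 30.0
```

Run:
```python
from h import *
o=get_obs(); y=np.array([.276,.961]);x=np.array([.961,-.276]);print(o["tool_pos"],(o["tool_pos"][:2]-[.5734,.0187])@y,o["gripper_force"])
s=snapshot("scene"); fr=np.mean([snapshot("scene")["frame"] for _ in range(3)],0)
f=np.ascontiguousarray(np.clip(fr,0,255).astype(np.uint8)[230:275,360:420,::-1])
f=cv2.resize(f,None,fx=12,fy=12,interpolation=cv2.INTER_CUBIC)
# predicted tab outline (y +-4 mm) from top measurement and lines of gauge-x through them
t=np.array([.6353,.1425]) # mean of both views' tab is drawn only for scale
print(px(s,[*t,.066]))
cv2.imwrite("pics/s4.png",f)
h=cv2.cvtColor(np.clip(fr,0,255).astype(np.uint8),cv2.COLOR_RGB2Lab).astype(float)
for n,wt in(("red",np.clip(h[...,1]-138,0,None)),("green",np.clip(118-h[...,1],0,None))):
    w=wt[230:275,365:425]; v,u=np.mgrid[230:275,365:425]
    pu,pv=(w*u).sum()/w.sum(),(w*v).sum()/w.sum(); print(n,(w>0).sum(),pu,pv,ray(s,pu,pv,.069 if n=="red" else .066))
```

```text
[ 0.56109169 -0.01735207  0.07509807] -0.038043135777924855 30.000317059457302
[389, 254]
red 13 393.13793103448273 246.0 [0.60965335 0.15507917 0.069     ]
green 25 390.2197802197802 253.53296703296704 [0.63462334 0.14643837 0.066     ]
```

View pics/s4.png

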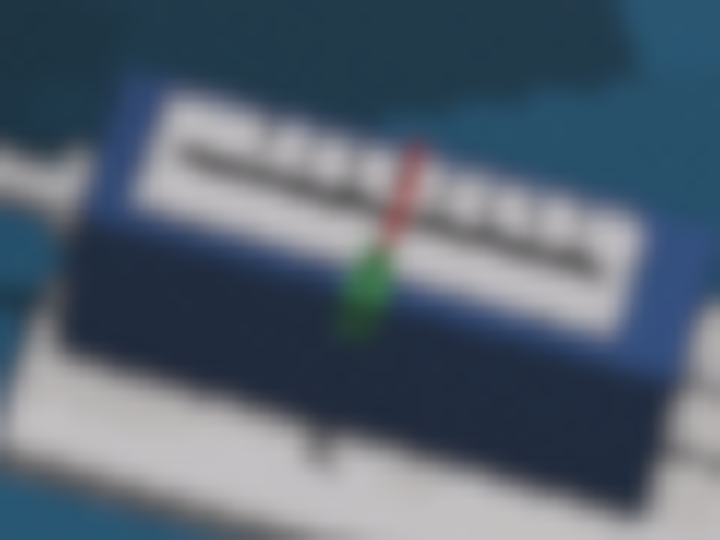

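Crop: pointer (416,150) to (390,240) now points into the tab centred near (368,285). Both views put the remainder at about 1.4 mm, so I pull that and hold for over 2 s.

Call:
play_rows([
  [0.07, 0, 0, 0, 0, 0],
  [0.07, 0, 0, 0, 0, 0],
  [0, 0, 0, 0, 0, 0],
  [0, 0, 0, 0, 0, 0],
  [0, 0, 0, 0, 0, 0],
  [0, 0, 0, 0, 0, 0],
  [0, 0, 0, 0, 0, 0],
  [0, 0, 0, 0, 0, 0],
  [0, 0, 0, 0, 0, 0],
  [0, 0, 0, 0, 0, 0],
  [0, 0, 0, 0, 0, 0],
  [0, 0, 0, 0, 0, 0],
  [0, 0, 0, 0, 0, 0],
  [0, 0, 0, 0, 0, 0],
  [0, 0, 0, 0, 0, 0],
  [0, 0, 0, 0, 0, 0],
  [0, 0, 0, 0, 0, 0],
  [0, 0, 0, 0, 0, 0],
  [0, 0, 0, 0, 0, 0],
  [0, 0, 0, 0, 0, 0],
])

```text
clock: 10.5
tool_pos: [0.5608, -0.0185, 0.0751]
orientation: [179.9, 0.1, -106.2]
force: [-7.2, 11.0, 6.7]
opening: 0.021
gripper_force: 30.0
```

Run:
```python
from h import *
o=get_obs(); y=np.array([.276,.961]);x=np.array([.961,-.276]);print(o["tool_pos"],(o["tool_pos"][:2]-[.5734,.0187])@y)
fr=[]
for _ in range(5): s=snapshot("scene"); fr.append(s["frame"])
h=cv2.cvtColor(np.mean(fr,0).astype(np.uint8),cv2.COLOR_RGB2Lab).astype(float); P=[]
for n,wt in(("red",np.clip(h[...,1]-138,0,None)),("green",np.clip(118-h[...,1],0,None))):
    w=wt[230:275,365:425]; v,u=np.mgrid[230:275,365:425]
    P.append(ray(s,(w*u).sum()/w.sum(),(w*v).sum()/w.sum(),.069 if n=="red" else .066))
d=(P[0]-P[1])[:2]; print(d@x,d@y)
```

```text
[ 0.56077968 -0.01854478  0.07511375] -0.03927543818065997
-0.026797987493828977 -7.721300804546473e-05
```

Call:
play_rows([
  [0, 0, 0, 0, 0, 0],
  [0, 0, 0, 0, 0, 0],
  [0, 0, 0, 0, 0, 0],
  [0, 0, 0, 0, 0, 0],
  [0, 0, 0, 0, 0, 0],
  [0, 0, 0, 0, 0, 0],
  [0, 0, 0, 0, 0, 0],
  [0, 0, 0, 0, 0, 0],
  [0, 0, 0, 0, 0, 0],
  [0, 0, 0, 0, 0, 0],
  [0, 0, 0, 0, 0, 0],
  [0, 0, 0, 0, 0, 0],
])

```text
clock: 11.75
tool_pos: [0.5607, -0.0185, 0.0751]
orientation: [179.9, 0.1, -106.2]
force: [-8.0, 11.0, 6.1]
opening: 0.0208
gripper_force: 30.0
```

Aligned within 0.1 mm and held about 3 s. Easing home.

Call:
play_rows([
  [-0.1, 0, 0, 0, 0, 0],
  [-0.2, 0, 0, 0, 0, 0],
  [-0.2, 0, 0, 0, 0, 0],
  [-0.2, 0, 0, 0, 0, 0],
  [-0.2, 0, 0, 0, 0, 0],
  [-0.2, 0, 0, 0, 0, 0],
  [-0.2, 0, 0, 0, 0, 0],
  [-0.2, 0, 0, 0, 0, 0],
  [-0.2, 0, 0, 0, 0, 0],
  [-0.2, 0, 0, 0, 0, 0],
  [-0.2, 0, 0, 0, 0, 0],
  [-0.2, 0, 0, 0, 0, 0],
  [-0.2, 0, 0, 0, 0, 0],
  [-0.2, 0, 0, 0, 0, 0],
  [-0.2, 0, 0, 0, 0, 0],
  [-0.2, 0, 0, 0, 0, 0],
  [-0.2, 0, 0, 0, 0, 0],
  [-0.2, 0, 0, 0, 0, 0],
  [-0.2, 0, 0, 0, 0, 0],
  [-0.1, 0, 0, 0, 0, 0],
])

```text
clock: 13.42
tool_pos: [0.571, 0.017, 0.0751]
orientation: [179.9, -0.0, -106.2]
force: [-7.3, 5.3, 7.2]
opening: 0.0204
gripper_force: 30.0
```

Call:
play_rows([
  [-0.08, 0, 0, 0, 0, 0],
  [-0.08, 0, 0, 0, 0, 0],
  [-0.08, 0, 0, 0, 0, 0],
  [-0.08, 0, 0, 0, 0, 0],
  [-0.08, 0, 0, 0, 0, 0],
  [-0.08, 0, 0, 0, 0, 0],
  [0, 0, 0, 0, 0, 0],
  [0, 0, 0, 0, 0, 0],
])

```text
clock: 14.08
tool_pos: [0.5715, 0.0193, 0.0751]
orientation: [179.8, -0.2, -106.2]
force: [-7.5, -5.1, 7.6]
opening: 0.0208
gripper_force: 30.0
```

Run:
```python
from h import *
o=get_obs(); y=np.array([.276,.961]);x=np.array([.961,-.276]);print(o["tool_pos"],(o["tool_pos"][:2]-[.5734,.0187])@y,o["force"][:2]@y)
fr=[]
for _ in range(3): s=snapshot("scene"); fr.append(s["frame"])
h=cv2.cvtColor(np.mean(fr,0).astype(np.uint8),cv2.COLOR_RGB2Lab).astype(float); P=[]
for n,wt in(("red",np.clip(h[...,1]-138,0,None)),("green",np.clip(118-h[...,1],0,None))):
    w=wt[230:275,365:425]; v,u=np.mgrid[230:275,365:425]
    P.append(ray(s,(w*u).sum()/w.sum(),(w*v).sum()/w.sum(),.069 if n=="red" else .066))
d=(P[0]-P[1])[:2]; print(d@x,d@y)
```

```text
[0.57148171 0.01925922 0.07507914] 7.96224818005639e-06 -6.971712331199516
-0.023327799198241645 0.039103186015579744
```

Home: pointer is 39 mm from the tab again and the stop carries load. Release, rise, go to the scanner.

Call:
play_rows([
  [0, 0, 0, 0, 0, 0],
  [0, 0, 0, 0, 0, 0],
  [0, 0, 0, 0, 0, 0],
  [0, 0, 0, 0, 0, 0],
], grip=2.8)

```text
clock: 14.57
tool_pos: [0.5743, 0.0211, 0.075]
orientation: [-180.0, 0.0, -106.2]
force: [0.4, 0.4, 0.0]
opening: 0.0277
gripper_force: 0.0
```

Call:
play_rows([
  [0, 0, 0, 0, 0, 0],
  [0, 0, 0, 0, 0, 0],
  [0, 0, 0, 0, 0, 0],
  [0, 0, 0, 0, 0, 0],
  [0, 0, -1, 0, 0, 0],
  [0, 0, -2, 0, 0, 0],
  [0, 0, -3, 0, 0, 0],
  [0, 0, -3, 0, 0, 0],
  [0, 0, -3, 0, 0, 0],
  [0, 0, -3, 0, 0, 0],
  [2, 0.1, 0, 0, 0, 0],
  [3, 0.1, 0, 0, 0, 0],
  [3, 0.1, 0, 0, 0, 0],
  [3, 0.1, 0, 0, 0, 0],
  [3, 0.1, 0, 0, 0, 0],
  [3, 0.1, 0, 0, 0, 0],
  [3, 0.1, 0, 0, 0, 0],
  [3, 0.1, 0, 0, 0, 0],
  [2, 0.1, 0, 0, 0, 0],
  [0, 0, 0, 0, 0, 0],
], grip=7)

```text
clock: 16.23
tool_pos: [0.4941, -0.2194, 0.2257]
orientation: [-180.0, -0.0, -106.4]
force: [0.8, -0.1, 0.4]
opening: 0.0699
gripper_force: 0.0
```

Run:
```python
from h import *
o=get_obs();print(o["tool_pos"],o["orientation"],o["clock"],o["force"])
s=save("wrist","w5.png")
for t in ["scanner","pad","barcode"]:
    print(t,[(np.round(d["position"],3).tolist(),round(d["score"],2),px(s,d["position"])) for d in spot_point("wrist",t)[:3]],[(np.round(d["position"],3).tolist(),round(d["score"],2)) for d in spot_in("wrist",t)[:2]])
s=snapshot("scene")
print([np.round(d["position"],3) for t in ("pull_grip","scanner","pad","barcode") for d in spot_point("scene",t)[:1]])
```

```text
[ 0.49405256 -0.21938155  0.2257263 ] [-1.79981623e+02 -2.21025788e-02 -1.06370897e+02] 16.2333 [ 0.75720784 -0.12746184  0.43092356]
scanner [([0.489, -0.222, 0.008], 0.8, [284, 178])] [([0.491, -0.229, 0.123], 0.68)]
pad [] [([0.48, -0.239, 0.004], 0.57)]
barcode [([0.587, -0.312, 0.003], 0.8, [169, 120]), ([0.251, -0.252, 0.003], 0.56, [503, 82])] [([0.584, -0.313, 0.005], 0.86), ([0.252, -0.25, 0.005], 0.6)]
[array([0.577, 0.022, 0.074]), array([ 0.49 , -0.226,  0.008]), array([ 0.489, -0.225,  0.001]), array([ 0.25 , -0.254,  0.001])]
```

View pics/w5.png

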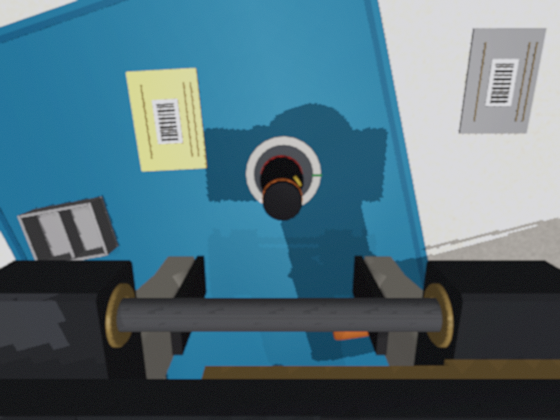

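Wrist view: yellow card with barcode at (168,121), grey look-alike at (502,82), pad centre (283,173), scanner top (282,200). The yellow card is confirmed.

Run:
```python
from h import *
s=snapshot("wrist"); o=get_obs(); M=rot(o["orientation"])
for n,u,v,z in(("pad",283.5,173,.005),("top",282,200,.118),("bar",168,121,.0035)):
    p=ray(s,u,v,z); print(n,p.round(4),((p-o["tool_pos"])@M).round(4)*100)
print((( np.array([.4892,-.2247,.092])-o["tool_pos"])@M).round(4)*100)
```

```text
pad [ 0.4903 -0.2229  0.005 ] [ 0.78  0.32 21.98]
top [ 0.4928 -0.223   0.118 ] [ 0.71  0.08 10.68]
bar [ 0.5897 -0.3078  0.0035] [  6.16 -11.59  22.13]
[ 0.98  0.37 13.28]
```

Call:
play_rows([
  [0.8, 0.3, 0, 0, 0, 0],
  [0, 0, 1.4, 0, 0, 0],
  [0, 0, 2, 0, 0, 0],
  [0, 0, 2, 0, 0, 0],
  [0, 0, 2, 0, 0, 0],
  [0, 0, 2, 0, 0, 0],
  [0, 0, 2, 0, 0, 0],
  [0, 0, 1, 0, 0, 0],
  [0, 0, 1, 0, 0, 0],
  [0, 0, 0, 0, 0, 0],
  [0, 0, 0, 0, 0, 0],
])

```text
clock: 17.8
tool_pos: [0.4904, -0.2237, 0.0911]
orientation: [180.0, -0.0, -106.2]
force: [-0.2, -0.3, -0.4]
opening: 0.0697
gripper_force: 0.0
```

Call:
play_rows([
  [0, 0, 0, 0, 0, 0],
  [0, 0, 0, 0, 0, 0],
  [0, 0, 0, 0, 0, 0],
  [0, 0, 0, 0, 0, 0],
  [0, 0, 0, 0, 0, 0],
  [0, 0, 0, 0, 0, 0],
  [0, 0, 0, 0, 0, 0],
  [0, 0, 0, 0, 0, 0],
  [0, 0, 0, 0, 0, 0],
  [0, 0, 0, 0, 0, 0],
  [0, 0, 0, 0, 0, 0],
  [0, 0, 0, 0, 0, 0],
], grip=1.5)

```text
clock: 18.8
tool_pos: [0.4905, -0.2235, 0.091]
orientation: [-180.0, -0.0, -106.2]
force: [0.1, -0.2, 2.2]
opening: 0.0308
gripper_force: 30.0
```

Call:
play_rows([
  [0, 0, -0.5, 0, 0, 0],
  [0, 0, -1, 0, 0, 0],
  [0, 0, -1.5, 0, 0, 0],
  [0, 0, -1.5, 0, 0, 0],
  [0, 0, -1, 0, 0, 0],
  [0.14, -0.3, -0.25, 0, 0, 0],
  [0.4, -0.85, 0, 0, 0, 0],
  [0.57, -1.2, 0, 0, 0, 0],
  [0.57, -1.2, 0, 0, 0, 0],
  [0.57, -1.2, 0, 0, 0, 0],
  [0.57, -1.2, 0, 0, 0, 0],
  [0.57, -1.2, 0, 0, 0, 0],
  [0.57, -1.2, 0, 0, 0, 0],
  [0.57, -1.2, 0, 0, 0, 0],
  [0.57, -1.2, 0, 0, 0, 0],
  [0.4, -0.85, 0, 0, 0, 0],
  [0.15, -0.3, 0, 0, 0, 0],
  [0, 0, 0, 0, 0, 0],
  [0, 0, 0, 0, 0, 0],
  [0, 0, 0, 0, 0, 0],
])

```text
clock: 20.47
tool_pos: [0.5883, -0.3106, 0.1482]
orientation: [180.0, 0.0, -106.2]
force: [0.1, -0.4, -1.4]
opening: 0.0312
gripper_force: 30.0
```

Run:
```python
from h import *
o=get_obs();print(o["tool_pos"],o["orientation"],o["clock"],o["force"],o["gripper_force"])
s=save("wrist","w6.png"); M=rot(o["orientation"])
for t in ["scanner","barcode"]:
    for d in spot_point("wrist",t)[:2]: print(t,d["score"],d["position"].round(4) if hasattr(d["position"],"round") else d["position"],((np.array(d["position"])-o["tool_pos"])@M*100).round(2))
s=snapshot("scene")
for t in ["scanner","barcode"]:
    for d in spot_point("scene",t)[:2]: print(t,d["score"],d["position"])
```

```text
[ 0.58833229 -0.31063456  0.14821365] [ 1.79973527e+02  8.88095720e-03 -1.06215636e+02] 20.4667 [ 0.13789182 -0.39921033 -1.36872396] 29.999320437200367
scanner 0.58 [0.5913, -0.3058, 0.0686] [-0.55 -0.15  7.96]
barcode 0.88 [0.5867, -0.3106, 0.0046] [ 0.04  0.15 14.36]
scanner 0.8 [0.5875, -0.3121, 0.0637]
barcode 0.98 [0.5901, -0.3133, 0.0017]
barcode 0.86 [0.5069, -0.5457, 0.0024]
```

View pics/w6.png

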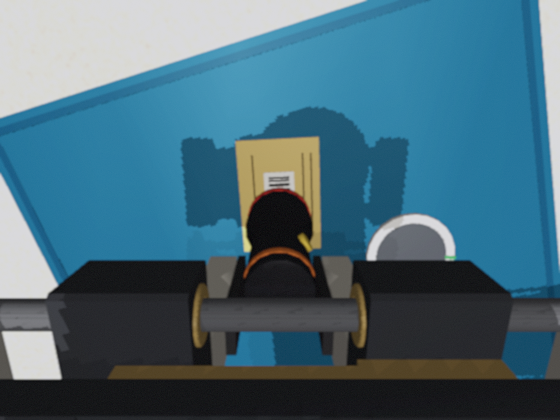

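Wrist view: scanner is upright between the fingers with its face over the label (278,180) of the yellow card, pad at (411,252). All estimates put the face within about 3 mm of the barcode's centre and 6 cm up. Hold, then return.

Call:
play_rows([
  [0, 0, 0, 0, 0, 0],
  [0, 0, 0, 0, 0, 0],
  [0, 0, 0, 0, 0, 0],
  [0, 0, 0, 0, 0, 0],
  [0, 0, 0, 0, 0, 0],
  [0, 0, 0, 0, 0, 0],
  [0, 0, 0, 0, 0, 0],
  [0, 0, 0, 0, 0, 0],
  [0, 0, 0, 0, 0, 0],
  [0, 0, 0, 0, 0, 0],
  [0, 0, 0, 0, 0, 0],
  [0, 0, 0, 0, 0, 0],
  [0, 0, 0, 0, 0, 0],
  [0, 0, 0, 0, 0, 0],
  [0, 0, 0, 0, 0, 0],
  [0, 0, 0, 0, 0, 0],
  [0, 0, 0, 0, 0, 0],
  [0, 0, 0, 0, 0, 0],
  [0, 0, 0, 0, 0, 0],
  [0, 0, 0, 0, 0, 0],
])

```text
clock: 22.43
tool_pos: [0.5888, -0.311, 0.1484]
orientation: [180.0, -0.0, -106.2]
force: [0.1, -0.0, -1.0]
opening: 0.0312
gripper_force: 30.0
```

Call:
play_rows([
  [0, 0, 0, 0, 0, 0],
  [0, 0, 0, 0, 0, 0],
  [0, 0, 0, 0, 0, 0],
  [0, 0, 0, 0, 0, 0],
  [0, 0, 0, 0, 0, 0],
  [-0.15, 0.3, 0, 0, 0, 0],
  [-0.4, 0.85, 0, 0, 0, 0],
  [-0.57, 1.2, 0, 0, 0, 0],
  [-0.57, 1.2, 0, 0, 0, 0],
  [-0.57, 1.2, 0, 0, 0, 0],
  [-0.57, 1.2, 0, 0, 0, 0],
  [-0.57, 1.2, 0, 0, 0, 0],
  [-0.57, 1.2, 0, 0, 0, 0],
  [-0.57, 1.2, 0, 0, 0, 0],
  [-0.57, 1.2, 0, 0, 0, 0],
  [-0.4, 0.85, 0, 0, 0, 0],
  [-0.14, 0.3, 0, 0, 0, 0],
  [0, 0, 0.5, 0, 0, 0],
  [0, 0, 1, 0, 0, 0],
  [0, 0, 1, 0, 0, 0],
])

```text
clock: 24.1
tool_pos: [0.4908, -0.2237, 0.1226]
orientation: [-180.0, 0.0, -106.2]
force: [0.5, -0.2, -1.7]
opening: 0.0314
gripper_force: 30.0
```

Call:
play_rows([
  [0, 0, 1, 0, 0, 0],
  [0, 0, 0.7, 0, 0, 0],
  [0, 0, 0.4, 0, 0, 0],
  [0, 0, 0.3, 0, 0, 0],
  [0, 0, 0.2, 0, 0, 0],
  [0, 0, 0.15, 0, 0, 0],
  [0, 0, 0.1, 0, 0, 0],
  [0, 0, 0.1, 0, 0, 0],
  [0, 0, 0.1, 0, 0, 0],
  [0, 0, 0.05, 0, 0, 0],
  [0, 0, 0.05, 0, 0, 0],
  [0, 0, 0, 0, 0, 0],
  [0, 0, 0, 0, 0, 0],
])

```text
clock: 25.18
tool_pos: [0.4903, -0.2235, 0.0919]
orientation: [-180.0, 0.0, -106.2]
force: [0.4, -0.7, -0.5]
opening: 0.0311
gripper_force: 30.0
```

Call:
play_rows([
  [0, 0, 0.04, 0, 0, 0],
  [0, 0, 0.03, 0, 0, 0],
  [0, 0, 0.03, 0, 0, 0],
  [0, 0, 0, 0, 0, 0],
  [0, 0, 0, 0, 0, 0],
  [0, 0, 0, 0, 0, 0],
])

```text
clock: 25.68
tool_pos: [0.4904, -0.2235, 0.091]
orientation: [-180.0, -0.0, -106.2]
force: [-0.9, -0.4, 1.3]
opening: 0.0311
gripper_force: 30.0
```

Call:
play_rows([
  [0, 0, 0, 0, 0, 0],
  [0, 0, 0, 0, 0, 0],
  [0, 0, 0, 0, 0, 0],
  [0, 0, 0, 0, 0, 0],
], grip=3.6)

```text
clock: 26.02
tool_pos: [0.4903, -0.2235, 0.0908]
orientation: [-180.0, 0.0, -106.2]
force: [-0.2, -0.1, -1.0]
opening: 0.0361
gripper_force: 0.0
```

Call:
play_rows([
  [0, 0, 0, 0, 0, 0],
  [0, 0, 0, 0, 0, 0],
  [0, 0, 0, 0, 0, 0],
  [0, 0, 0, 0, 0, 0],
  [0, 0, 0, 0, 0, 0],
  [0, 0, 0, 0, 0, 0],
  [0, 0, -0.5, 0, 0, 0],
  [0, 0, -1, 0, 0, 0],
  [0, 0, -2, 0, 0, 0],
  [0, 0, -2, 0, 0, 0],
  [0, 0, -2, 0, 0, 0],
  [0, 0, -2, 0, 0, 0],
  [0, 0, -2, 0, 0, 0],
  [0, 0, -2, 0, 0, 0],
  [0, 0, -1, 0, 0, 0],
  [0, 0, 0, 0, 0, 0],
  [0, 0, 0, 0, 0, 0],
], grip=7)

```text
clock: 27.43
tool_pos: [0.4904, -0.2234, 0.2363]
orientation: [-179.9, 0.0, -106.2]
force: [-0.5, 0.0, -0.6]
opening: 0.0701
gripper_force: 0.0
```

Run:
```python
from h import *
w=snapshot("wrist")["frame"]; f=snapshot("scene")["frame"][190:300,200:440]
for t in("scanner","pad"):
    print(t,[np.round(d["position"],3) for d in spot_point("scene",t)[:1]],[np.round(d["position"],3) for d in spot_point("wrist",t)[:1]])
a=cv2.resize(np.ascontiguousarray(f),(720,330)); b=cv2.resize(np.ascontiguousarray(w[60:260]),(720,257))
cv2.imwrite("pics/end.png",np.vstack([a,b])[:,:,::-1])
```

```text
scanner [array([ 0.493, -0.225,  0.005])] [array([ 0.489, -0.219,  0.009])]
pad [array([ 0.49 , -0.226,  0.004])] []
```

View pics/end.png

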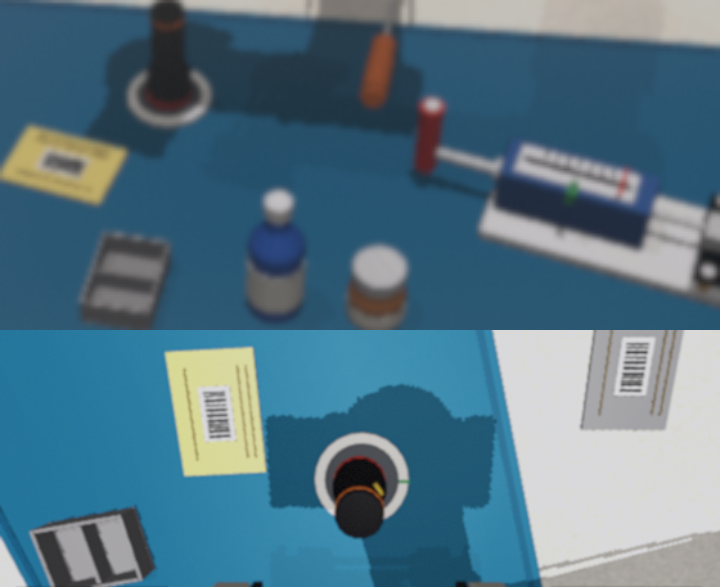

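The final picture shows the scanner upright and centred on the pad (168,95), the grip home (430,130) with the pointer at (622,183), and the bystanders where they were.

```bash
python3 -c "
from plant import *
print(close_job())"
```

```text
the job is handed in; nothing more can be done
None
```

The job is handed in, with no verdict returned: the pointer was held at the green tab for about 3 s and the grip eased home, the barcode was scanned from about 6 cm for over 2 s, and the scanner is back upright on its pad at about 27 s.

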